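# Park the radio transmitter: throttle to idle, battery to the charger

### The arm

A 6-joint arm with a two-finger parallel gripper is mounted at the origin on the work surface. World frame = base frame: x ahead of the robot, y to its left, z up, the work surface at z = 0. Lengths are in m, angles in rad, forces in N, time in s.
With the tool pointing down it reaches from about 0.25 to 0.725 m from the base axis. Payload 4 kg.
Tool frame: the origin (TCP) lies midway between the tips of the shut fingers; the grasp point (between the pads) lies 19 mm behind it; x points along the fingers, y is the direction in which the jaws open and shut, and the axes are right-handed (so a half turn about x gives the same grasp; the last joint's range is limited). The gripper opens to 85 mm and grips with 20 to 120 N. Pads are 22 mm wide; open, the fingers measure 114 mm over their backs; the gripper's body (76 mm by 85 mm) begins 54 mm behind the grasp point. The pads swing forward as they close: fully open they stand 13 mm farther back than shut.
Start: joints at [-1.121, 0.241, 0.005, 1.335, 0, 1.571], TCP at [0.217, -0.45, 0.231] pointing down, gripper open.
Joint ranges: [-2.72, 2.72], [-1.05, 1.87], [-1.09, 1.28], [-1.99, 2.15], [-1.42, 1.44], [-3.14, 3.14]. Speed limits (rad/s): [2.79, 2.79, 3.14, 3.14, 3.14, 3.14].

### API

Orientations are given as a unit quaternion [x, y, z, w].
In Python, from workcell import * gives the robot as it stands.
- The arm moves only by the tool play_rows, never from a script. Its argument "plan" is a list of rows, each a list of 7 numbers: the shift along the tool's x, y, z in mm, then the turn, a rotation vector about the tool's x, y, z in rad, then the closure, from -1 (fully open) to 1 (shut). In form: [[x, y, z, rx, ry, rz, grip], ...]. A call has 1 to 20 rows; each row shifts and turns the commanded pose from where the row before left it, along the tool's axes as they then stand; what a row does not reach is not made up. A row lasts 1/12 s, in which the tool goes at most 41.7 mm and 7.16 degrees, less where a joint would pass 70% of its speed; a pose out of reach is approached as far as the arm can. A call with a gripper value outside its range is refused whole. The fingers move at their own pace and stop on an object; the grip force is fixed at half the most. Time passes only in rows, so rows that do not move let the fingers close. It gives the time, the measured TCP pose, the force and the opening at its end, in the units of the state.
- get_obs(): the state, without advancing time (a new reading comes with each control period).
- camera(name): name is "scene" or "side" or "wrist"; returns a dict with "frame" (420x560x3 uint8, red, green, blue), "depth" (420x560 float32, m along the optical axis (not along the pixel's ray), 0 where there is no reading), "fx", "fy", "cx", "cy" (pixels), "camera_from_world" (4x4, takes a point from world to camera coordinates). Camera axes: x right, y up, looking along -z (the intrinsics and any distortion apply to the point x, -y, -z); pixel columns grow to the right and rows downward; lengths in m; the calibration is good to about 2 mm. A picture is of the moment at which its call begins.
- job_done(): hands the job in, once; it reports no verdict.
Trained networks look in a picture, given as the dict that the camera call returned (one of the last four; its "shot" number tells which), for a name from the list of things; names that differ only in an ending like _2 or _b are one class to them, and where a whole thing is asked for, a point or a joint stands for the part that bears it (a point fixed in the world has none). Each returns a list of dicts, best first, with "confidence" (0 to 1); they miss things now and then, are a little off and sometimes report something else, mostly with a low value. They report only what shows in the picture. A call takes as long as a camera call. They do not tell look-alikes from the thing itself.
- search_frame(thing, picture): "centre" ([x, y, z] in m, in world coordinates, good to about 4 mm: the middle of the surface that is visible of it).
- pinpoint(thing, picture): "centre" ([x, y, z] in m, in world coordinates, good to about 4 mm: a listed point, or the origin of a listed thing).
The state is a dict: "clock": time; "joint_pos": joint angles; "joint_vel": joint speeds; "tau": joint torques, N m; "eef_pos": TCP position; "tool_rot": TCP orientation; "ft_force": force on the tool from outside, world axes, zero at the start; "ft_torque": the same for the moment, N m; "grip_width": finger opening in m.
Only numpy, scipy, OpenCV 4.12 (cv2) and the standard library are available. Lean on these libraries where they do the work, as an engineer would, in place of code of your own. Each camera call takes 0.05 s, during which the arm holds its last target. There are 200 camera calls.

### The job

The radio transmitter is done for the day: bring its throttle lever back to the long idle mark and leave it there, and only then press its battery to spring the catch, so that it pops up. Lift the battery out and lower it (do not drop it) upright into the well of the desk charger until it sits on the bottom, let go, and leave the other things on the bench undisturbed.

Things in the scene. Friction and masses are not known exactly. Their poses are not given: they have to be found in the camera images.
- transmitter: Radio transmitter fixed on the bench: box 170 x 300 mm, yellow sides, deck 115 mm up, a carrying bar along each end (to y = +-178 mm, below the deck). Origin: centre of its underside; x to its far side, y to its left end, z up. Lever at y = -95 mm, battery at y = +85. On the deck: joystick 42 mm high at y = -5, low toggles, stop button 27 mm high at (-58, 128), stub aerial 45 mm high at (74, 128).
- throttle (a joint): Throttle lever angle about the transmitter's y axis, rad: 0 upright, + leans to its +x (faster), - to its -x (towards the operator); travel -0.75 (stop) to 0.75 (full). Idle is -0.40: the long metal rib right across the black quadrant drum (27 mm radius) on both sides of the lever; short ribs at -0.10, 0.20, 0.50 are other speeds. Friction (0.22 N m, 3.5 N at the grip) holds it where left.
- throttle_grip (a point): Middle of the lever's T-grip: a black plastic cylinder 16 mm in diameter and 36 mm long, lying along the transmitter's y axis, on a steel stem 10 x 8 mm; 65 mm from the hinge.
- throttle_hinge (a point): Point on the lever's hinge axis (the transmitter's y axis) under the grip, 119 mm above the bench.
- battery: Grey battery block 56 (x) x 28 (y) x 62 mm (z), top 10 mm rounded to a crown (flat 36 x 8 mm on top), about 160 g, loose in its bay with 2 mm play a side, its x along the transmitter's x. Origin: centre of its underside. At first held down by the catch, its crown only 5 mm above the deck: no grip; popped up it stands 25 mm above the deck and lifts straight out. Fits the charger either way round.
- ejector (a joint): Height (m) of the bay's sprung floor under the battery: 0 (within 1 mm) = held down by the push-push catch, -0.0045 = pressed to the bottom, +0.020 = popped up. Pressing the battery's top 3 to 4.5 mm further down (about 6 N) trips the catch; the battery then rises as the press is let up. Pressing it all the way down once more would catch it again.
- bay_mouth (a point): Centre of the battery bay's opening (60 x 32 mm), at deck height, 115 mm above the bench.
- charger: Black desk charger, 121 x 80 mm, 46 mm high, fixed on the bench, with one well 63 mm (x) x 35 mm (y) in its middle, open at the top with a small flared rim; the bottom of the well is 20 mm above the bench. Origin: centre of the well, on the bench; x along the well's long side, z up.
- aerosol: Bystander: aerosol can, 53 mm in diameter, 155 mm high, origin at the centre of its underside.
- spray_bottle: Bystander: white trigger spray bottle, 72 mm in diameter, 182 mm high, origin at the centre of its underside.
- screwdriver: Bystander: screwdriver, about 200 mm long, lying on the bench to the robot's right, origin at its middle.
Things that resemble listed ones, but are neither listed nor needed, are in the scene too. Of the things like the battery, leave any that is orange; of the rest the smaller one is meant.

How it is judged:
By the outcome, as a careful person would: the job done as asked, in the order asked, and still so for the second after the job is handed in, with the robot touching nothing.
It also fails if it takes over 64 s, if anything falls off the work surface, if the arm or the gripper's body presses on something with over 40 N, if the wrist force passes 120 N, or if a joint passes its speed limit or range.

## Working session

There is one attempt and no reset: what is moved stays moved. The work goes in short steps, Python scripts to look and compute and a tool call to move; the robot and the scene stay as the last step left them, time stands still between calls to the robot, and variables do not carry over. Pictures are saved under pics/ and viewed, about 8 in all and at most 12, crops included, and the job is handed in when it is done.

Besides the shell and the picture viewer there is one more tool, called after ">>>" in YAML: its name, and indented under it one key for each argument. play_rows: Moves the arm, as the interface text tells. Its arguments: {"type":"object","properties":{"plan":{"type":"array","items":{"type":"array","items":{"type":"number"}}}},"required":["plan"]}

```bash
mkdir -p pics; ls; cat > h.py <<'E'
from workcell import *
import numpy as np, cv2
def save(p,n): cv2.imwrite('pics/'+n,cv2.cvtColor(p['frame'],cv2.COLOR_RGB2BGR))
def deproj(p,u,v,d=None):
    d=p['depth'][int(v),int(u)] if d is None else d
    c=np.array([(u-p['cx'])/p['fx']*d,-(v-p['cy'])/p['fy']*d,-d,1])
    return (np.linalg.inv(p['camera_from_world'])@c)[:3]
def proj(p,X):
    c=p['camera_from_world']@np.append(X,1); return p['cx']+p['fx']*c[0]/-c[2], p['cy']-p['fy']*c[1]/-c[2]
E
python3 - <<'E'
from h import *
o=get_obs(); print(o['clock'],o['eef_pos'],o['tool_rot'],o['grip_width'],o['ft_force'])
ims=[]
for n in ['scene','side']:
    p=camera(n); save(p,n+'0.png'); print(n,[k for k in p], p['fx'],np.linalg.inv(p['camera_from_world'])[:3,3].round(3))
    for t in ['transmitter','throttle_grip','throttle_hinge','battery','bay_mouth','charger','aerosol','spray_bottle','screwdriver']:
        for r in pinpoint(t,p)[:3]: print(t,np.round(r['centre'],3),round(r['confidence'],2),np.round(proj(p,r['centre'])))
E
```

```text
pics
0.0 [ 0.21710375 -0.4497049   0.23041928] [-0.68914588 -0.1583982   0.6894594  -0.15695127] 0.08543577893312994 [0.45183902 0.22351562 0.35320029]
scene ['frame', 'depth', 'fx', 'fy', 'cx', 'cy', 'camera_from_world', 'shot'] 382.3837026350696 [1.202 0.5   1.078]
transmitter [ 0.564  0.227 -0.002] 0.94 [335. 256.]
throttle_grip [0.533 0.144 0.122] 0.48 [324. 214.]
throttle_grip [0.557 0.132 0.181] 0.41 [319. 204.]
throttle_hinge [0.533 0.142 0.121] 0.88 [324. 214.]
battery [ 0.432  0.404 -0.003] 0.78 [402. 261.]
battery [ 0.791  0.27  -0.   ] 0.61 [302. 313.]
battery [0.588 0.314 0.06 ] 0.51 [356. 266.]
bay_mouth [0.59  0.316 0.118] 0.84 [360. 257.]
charger [ 0.562 -0.135  0.003] 0.93 [254. 198.]
aerosol [0.765 0.034 0.003] 0.64 [250. 261.]
aerosol [0.558 0.134 0.181] 0.54 [319. 205.]
spray_bottle [0.459 0.556 0.002] 0.91 [442. 294.]
screwdriver [ 0.502 -0.48   0.002] 0.75 [203. 147.]
side ['frame', 'depth', 'fx', 'fy', 'cx', 'cy', 'camera_from_world', 'shot'] 514.7562294273631 [-0.019  0.98   1.149]
transmitter [0.566 0.236 0.003] 0.57 [245. 283.]
throttle_grip [0.557 0.136 0.176] 0.58 [267. 220.]
throttle_hinge [0.539 0.145 0.116] 0.89 [270. 240.]
battery [0.787 0.269 0.002] 0.98 [178. 259.]
battery [ 0.427  0.4   -0.002] 0.8 [252. 350.]
battery [0.59  0.314 0.058] 0.44 [220. 285.]
bay_mouth [0.587 0.311 0.113] 0.97 [220. 271.]
bay_mouth [ 0.561 -0.14   0.002] 0.2 [313. 210.]
charger [ 0.561 -0.142  0.003] 0.69 [313. 209.]
spray_bottle [0.456 0.55  0.005] 0.77 [205. 389.]
screwdriver [ 0.499 -0.482 -0.003] 0.8 [374. 165.]
```

```bash
python3 - <<'E'
import cv2,numpy as np
a=cv2.imread('pics/scene0.png')[110:350,150:500]; b=cv2.imread('pics/side0.png')[140:410,130:430]
a=cv2.resize(a,(800,549),interpolation=3); b=cv2.resize(b,(660,594),interpolation=3)
cv2.imwrite('pics/a.png',a); cv2.imwrite('pics/b.png',b)
E
```

```text
(no output)
```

View pics/a.png

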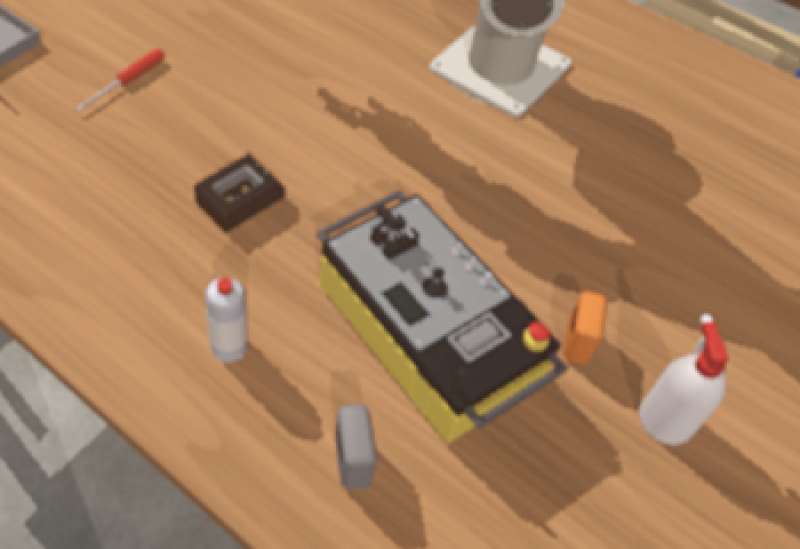

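View pics/b.png

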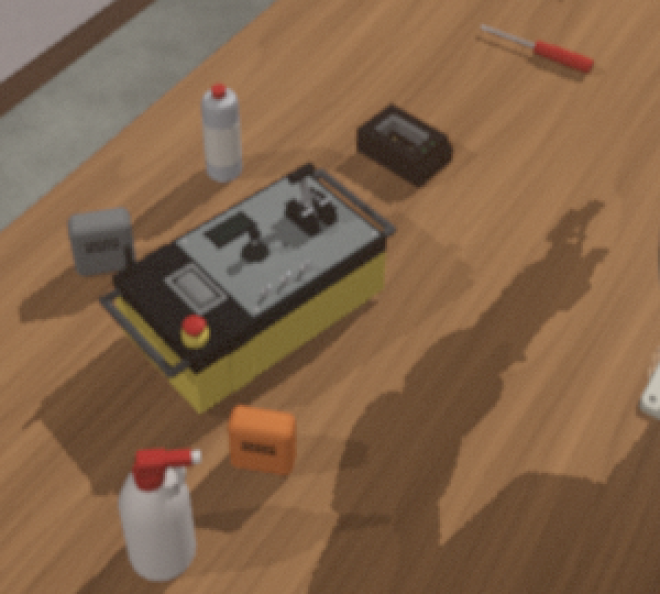

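```bash
cat >> h.py <<'E'
from scipy.spatial.transform import Rotation as R
def go(target,jaw_deg,tilt=None):
    """shift in current tool axes (mm) and turn (rad) to reach target with tool down, tool y along jaw_deg (mod 180)"""
    o=get_obs(); q=R.from_quat(o['tool_rot']); M=q.as_matrix()
    best=None
    for a in (jaw_deg,jaw_deg+180):
        y=np.array([np.cos(np.radians(a)),np.sin(np.radians(a)),0]); x=np.array([0,0,-1.]); T=np.c_[x,y,np.cross(x,y)]
        rv=R.from_matrix(M.T@T).as_rotvec()
        if best is None or np.linalg.norm(rv)<np.linalg.norm(best): best=rv
    print('pos',o['eef_pos'].round(4),'tooly',M[:,1].round(3),'toolz',M[:,2].round(3),'x',M[:,0].round(3),'clock',o['clock'],'j6',np.round(o['joint_pos'],2))
    print('shift mm',(M.T@(np.array(target)-o['eef_pos'])*1000).round(1),'turn',best.round(3))
E
python3 - <<'E'
from h import *
go([0.545,0.15,0.34],-17)
p=camera('wrist'); C=np.linalg.inv(p['camera_from_world']); o=get_obs(); M=R.from_quat(o['tool_rot']).as_matrix()
print('cam in tool',M.T@(C[:3,3]-o['eef_pos']), 'look',M.T@-C[:3,2],p['fx'])
E
```

```text
pos [ 0.2174 -0.4503  0.2313] tooly [ 0.435 -0.901  0.   ] toolz [-0.901 -0.435  0.   ] x [-0. -0. -1.] clock 1.0 j6 [-1.12  0.24  0.01  1.34 -0.    1.57]
shift mm [-108.7 -398.1 -556. ] turn [-0.824  0.     0.   ]
cam in tool [-0.14248929 -0.0003345  -0.06688383] look [ 9.63547602e-01 -3.45563161e-04  2.67536726e-01] 354.46468198928824
```

>>> play_rows:
  plan:
    - [-36,0,0,0,0,0,-1]
    - [-36,0,0,0,0,0,-1]
    - [-36,-10,-14,0,0,0,-1]
    - [0,-23,-32,0,0,0,-1]
    - [0,-23,-32,0,0,0,-1]
    - [0,-23,-32,0,0,0,-1]
    - [0,-23,-32,0,0,0,-1]
    - [0,-23,-32,0,0,0,-1]
    - [0,-23,-32,0,0,0,-1]
    - [0,-23,-32,0,0,0,-1]
    - [0,-23,-32,0,0,0,-1]
    - [0,-23,-32,0,0,0,-1]
    - [0,-23,-32,0,0,0,-1]
    - [0,-23,-32,0,0,0,-1]
    - [0,-23,-32,0,0,0,-1]
    - [0,-23,-32,0,0,0,-1]
    - [0,-23,-32,0,0,0,-1]
    - [0,-23,-32,0,0,0,-1]
    - [0,-23,-32,0,0,0,-1]
    - [0,-20,-30,0,0,0,-1]

```text
clock: 2.72
eef_pos: [0.5456, 0.1523, 0.3392]
tool_rot: [0.689, 0.158, -0.689, 0.158]
ft_force: [0.7, -1.0, 0.6]
grip_width: 0.0855
```

>>> play_rows:
  plan:
    - [0,0,0,-0.118,0,0,-1]
    - [0,0,0,-0.118,0,0,-1]
    - [0,0,0,-0.118,0,0,-1]
    - [0,0,0,-0.118,0,0,-1]
    - [0,0,0,-0.118,0,0,-1]
    - [0,0,0,-0.118,0,0,-1]
    - [0,0,0,-0.116,0,0,-1]
    - [0,0,0,0,0,0,-1]
    - [0,0,0,0,0,0,-1]

```text
clock: 3.47
eef_pos: [0.5451, 0.1499, 0.3392]
tool_rot: [-0.569, -0.42, 0.569, -0.42]
ft_force: [-0.0, -0.9, 0.0]
grip_width: 0.0854
```

```bash
python3 - <<'E'
from h import *
go([0.545,0.15,0.34],-17)
p=camera('wrist'); save(p,'w1.png')
for t in ['throttle_grip','throttle_hinge','bay_mouth','battery','transmitter']:
    for r in pinpoint(t,p)[:2]: print(t,np.round(r['centre'],4),round(r['confidence'],2),np.round(proj(p,r['centre'])))
E
```

```text
pos [0.5451 0.1499 0.3392] tooly [ 0.955 -0.295 -0.   ] toolz [-0.295 -0.955  0.   ] x [-0. -0. -1.] clock 3.4667 j6 [0.27 0.37 0.45 1.66 0.   2.14]
shift mm [-0.8 -0.1 -0.1] turn [-0.003  0.     0.   ]
throttle_grip [0.5587 0.1358 0.179 ] 0.89 [297. 203.]
throttle_grip [0.5424 0.1417 0.1156] 0.72 [277. 188.]
throttle_hinge [0.5419 0.1416 0.1169] 0.89 [277. 188.]
battery [0.5915 0.3141 0.0566] 0.75 [274.  13.]
battery [ 7.802e-01  2.656e-01 -5.000e-04] 0.7 [433.  17.]
transmitter [0.5683 0.2269 0.0019] 0.98 [277. 102.]
```

View pics/w1.png

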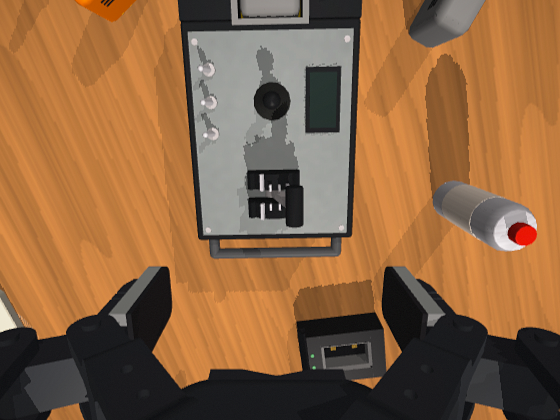

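```bash
cat >> h.py <<'E'
def cloud(p):
    v,u=np.indices(p['depth'].shape); d=p['depth']
    c=np.stack([(u-p['cx'])/p['fx']*d,-(v-p['cy'])/p['fy']*d,-d,np.ones_like(d)],-1)
    return (c@np.linalg.inv(p['camera_from_world']).T)[...,:3]
E
python3 - <<'E'
from h import *
p=camera('wrist'); W=cloud(p); f=p['frame']
# deck
m=(abs(W[...,2]-0.115)<0.006)&(p['depth']>0); print('deck z',np.median(W[...,2][m]))
lab=cv2.connectedComponents(m.astype(np.uint8))[1]; l=lab[220,320]; pts=W[lab==l]
r=cv2.minAreaRect((pts[:,:2]*1000).astype(np.float32)); print(r, cv2.boxPoints(r))
g=(W[...,2]>0.165)&(W[...,2]<0.2)&(np.hypot(W[...,0]-.557,W[...,1]-.136)<.04)
G=W[g]; rr=cv2.minAreaRect((G[:,:2]*1000).astype(np.float32)); print('grip',rr,G[:,2].max(),np.percentile(G[:,2],90),g.sum())
big=cv2.resize(f[150:240,225:325],(800,720),interpolation=2); cv2.imwrite('pics/w1b.png',big[:600,:,::-1])
for u,v in [(262,180),(262,212),(297,205)]: print(W[v,u].round(4))
E
```

```text
deck z 0.11594335754083951
((555.072509765625, 200.30740356445312), (235.9467010498047, 170.71832275390625), 73.83718872070312) [[440.24725 110.75823]
 [604.21783  63.23577]
 [669.89777 289.85657]
 [505.9272  337.37903]]
grip ((554.2734985351562, 135.43603515625), (35.931819915771484, 17.711315155029297), 71.96746826171875) 0.19106015484412503 0.1893770310202641 759
[0.5325 0.1593 0.147 ]
[0.5227 0.1287 0.1455]
[0.5585 0.1368 0.1886]
```

View pics/w1b.png

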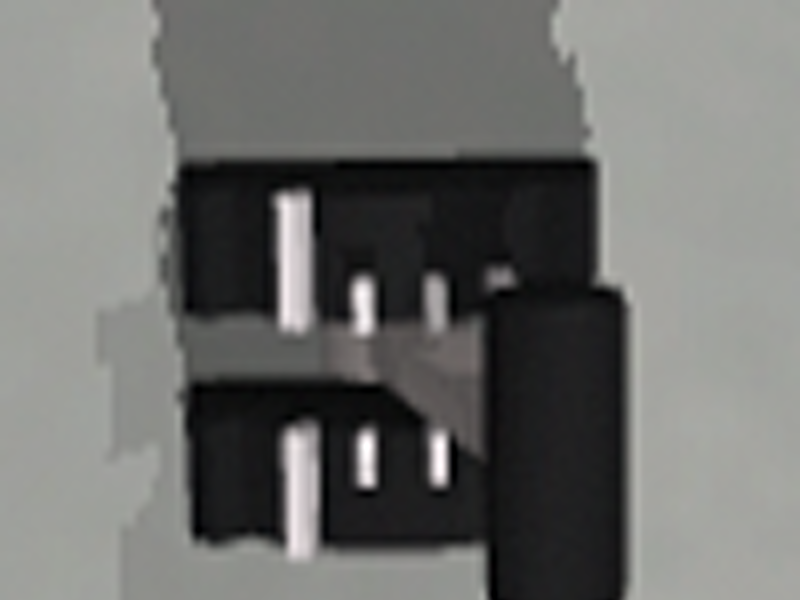

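>>> play_rows:
  plan:
    - [0,14.7,10.5,0,0,0,-1]
    - [39,0,0,0,0,0,-1]
    - [40,0,0,0,0,0,-1]
    - [40,0,0,0,0,0,-1]
    - [30,0,0,0,0,0,-1]
    - [20,0,0,0,0,0,-1]
    - [10,0,0,0,0,0,-1]
    - [0,0,0,0,0,0,0]
    - [0,0,0,0,0,0,0.45]
    - [0,0,0,0,0,0,0.45]
    - [0,0,0,0,0,0,0.45]
    - [0,0,0,0,0,0,0.45]
    - [0,0,0,0,0,0,0.45]
    - [0,0,0,0,0,0,0.45]
    - [0,0,0,0,0,0,0.45]
    - [0,0,0,0,0,0,0.45]

```text
clock: 5.15
eef_pos: [0.5561, 0.1355, 0.1605]
tool_rot: [0.569, 0.42, -0.568, 0.421]
ft_force: [0.0, 0.7, -0.3]
grip_width: 0.0231
```

```bash
python3 - <<'E'
from h import *
go([0.5136,0.1478,0.160],-16.8)
E
```

```text
pos [0.5561 0.1355 0.1605] tooly [ 0.956 -0.293  0.   ] toolz [-0.293 -0.956 -0.   ] x [ 0.  0. -1.] clock 5.15 j6 [ 0.24  0.42  0.07  1.22 -0.    2.11]
shift mm [  0.5 -44.2   0.7] turn [-0.004 -0.    -0.   ]
```

>>> play_rows:
  plan:
    - [0,-7,0,0,0,0,0.45]
    - [0,-7,0,0,0,0,0.45]
    - [0,-7,0,0,0,0,0.45]
    - [0,-7,0,0,0,0,0.45]
    - [0,-7,0,0,0,0,0.45]
    - [0,-5,0,0,0,0,0.45]
    - [0,-4.2,0.7,0,0,0,0.45]
    - [0,0,0,0,0,0,0.45]
    - [0,0,0,0,0,0,0.5]
    - [0,0,0,0,0,0,0.55]
    - [0,0,0,0,0,0,0.6]
    - [0,0,0,0,0,0,0.65]
    - [0,0,0,0,0,0,0.65]
    - [0,0,0,0,0,0,0.65]

```text
clock: 6.32
eef_pos: [0.5167, 0.1473, 0.1634]
tool_rot: [0.571, 0.418, -0.566, 0.422]
ft_force: [3.4, -2.9, 10.6]
grip_width: 0.016
```

```bash
python3 - <<'E'
from h import *
go([0.5136,0.1478,0.160],-16.8)
p=camera('scene')
for t in ['throttle_grip']:
    for r in pinpoint(t,p)[:2]: print(t,np.round(r['centre'],4),round(r['confidence'],2))
E
```

```text
pos [0.5167 0.1473 0.1634] tooly [ 0.956 -0.293  0.008] toolz [-0.293 -0.956 -0.002] x [ 0.008 -0.001 -1.   ] clock 6.3167 j6 [ 0.28  0.35 -0.03  1.19 -0.    2.15]
shift mm [ 3.4 -3.1  0.4] turn [-0.004 -0.002 -0.008]
throttle_grip [0.5158 0.1447 0.1796] 0.48
```

>>> play_rows:
  plan:
    - [0,0,0,0,0,0,0.45]
    - [0,0,0,0,0,0,0.45]
    - [-6,0,0,0,0,0,0.45]
    - [-6,0,0,0,0,0,0.45]
    - [0,0,0,0,0,0,0.45]
    - [0,0,0,0,0,0,0.45]

```text
clock: 6.92
eef_pos: [0.5126, 0.1479, 0.172]
tool_rot: [-0.568, -0.421, 0.569, -0.42]
ft_force: [0.5, 0.2, 0.1]
grip_width: 0.0238
```

```bash
python3 - <<'E'
from h import *
go([0.5136,0.1478,0.172],-16.8)
E
```

```text
pos [0.5126 0.1479 0.172 ] tooly [ 0.956 -0.292 -0.002] toolz [-0.292 -0.956  0.001] x [-0.002  0.    -1.   ] clock 6.9167 j6 [ 0.28  0.34 -0.02  1.22  0.    2.15]
shift mm [ 0.   1.  -0.2] turn [-0.003  0.001  0.002]
```

Squeeze, check, open, rise, look.

>>> play_rows:
  plan:
    - [0,1,0,0,0,0,0.5]
    - [0,0,0,0,0,0,0.55]
    - [0,0,0,0,0,0,0.6]
    - [0,0,0,0,0,0,0.63]
    - [0,0,0,0,0,0,0.63]
    - [0,0,0,0,0,0,0.63]

```text
clock: 7.42
eef_pos: [0.5136, 0.1476, 0.1718]
tool_rot: [-0.568, -0.421, 0.569, -0.42]
ft_force: [-2.8, 0.6, -0.3]
grip_width: 0.0157
```

>>> play_rows:
  plan:
    - [0,0,0,0,0,0,0.3]
    - [0,0,0,0,0,0,-0.3]
    - [0,0,0,0,0,0,-0.3]
    - [0,0,0,0,0,0,-0.3]
    - [-20,0,0,0,0,0,-0.5]
    - [-40,0,0,0,0,0,-1]
    - [-40,0,0,0,0,0,-1]
    - [-40,0,0,0,0,0,-1]
    - [0,-8,0,0,0,0,-1]
    - [0,0,0,0,0,0,-1]
    - [0,0,0,0,0,0,-1]

```text
clock: 8.33
eef_pos: [0.507, 0.1498, 0.3125]
tool_rot: [0.569, 0.42, -0.568, 0.421]
ft_force: [0.8, 0.7, -0.8]
grip_width: 0.0853
```

```bash
python3 - <<'E'
from h import *
go([0.5136,0.1478,0.160],-16.8)
p=camera('wrist'); W=cloud(p); f=p['frame']
for t in ['throttle_grip','throttle_hinge','bay_mouth']:
    for r in pinpoint(t,p)[:2]: print(t,np.round(r['centre'],4),round(r['confidence'],2),np.round(proj(p,r['centre'])))
g=(W[...,2]>0.165)&(W[...,2]<0.2)&(np.hypot(W[...,0]-.514,W[...,1]-.148)<.04)
G=W[g]; print('grip',cv2.minAreaRect((G[:,:2]*1000).astype(np.float32)),np.percentile(G[:,2],95),g.sum())
u,v=map(int,proj(p,[.528,.144,.145])); v0=max(v-45,0); u0=u-50; print(u0,v0)
cv2.imwrite('pics/w2b.png',cv2.resize(f[v0:v0+75,u0:u0+100],(800,600),interpolation=2)[:,:,::-1])
E
```

```text
pos [0.507  0.1498 0.3125] tooly [ 0.956 -0.292  0.001] toolz [-0.292 -0.956 -0.   ] x [ 0.001  0.    -1.   ] clock 8.3333 j6 [ 0.29  0.28  0.27  1.56 -0.    2.16]
shift mm [1.525e+02 6.800e+00 1.000e-01] turn [-0.004 -0.    -0.001]
throttle_grip [0.5176 0.149  0.1782] 0.65 [290. 197.]
throttle_grip [0.7648 0.0309 0.0031] 0.29 [492. 197.]
throttle_hinge [0.5396 0.1434 0.1174] 0.87 [311. 182.]
grip ((514.1763916015625, 147.061279296875), (35.772926330566406, 19.305864334106445), 73.2275619506836) 0.186700593315673 925
251 145
```

View pics/w2b.png

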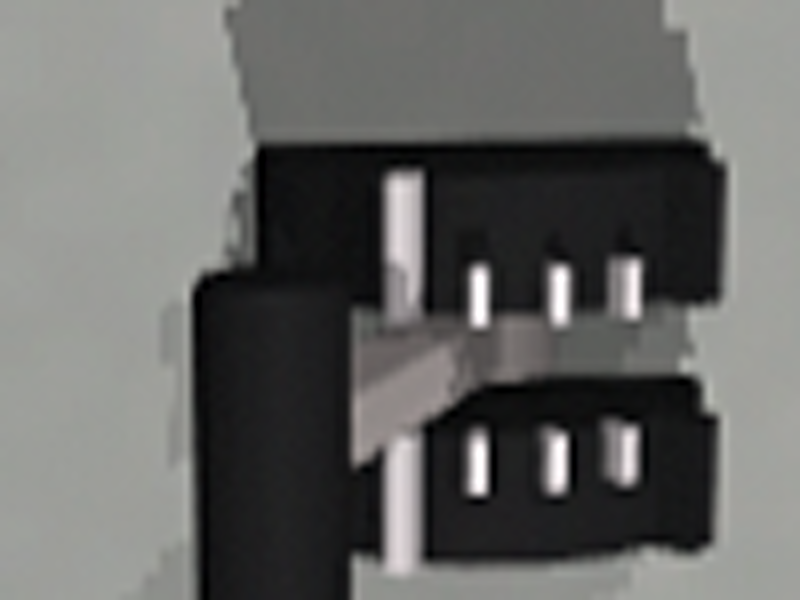

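```bash
python3 - <<'E'
from h import *
from scipy.optimize import least_squares
p=camera('wrist')
P=lambda x,y: np.array([x/8+251,y/8+145])
obs=[(-.4,403,245),(-.4,403,500),(-.1,480,295),(-.1,478,462),(.2,560,295),(.2,557,462),(.5,626,290),(.5,622,455)]
def F(q,rad):
    hx,hy,yaw,ys=q; r=[]
    for i,(a,u,v) in enumerate(obs):
        x=np.array([np.cos(yaw),np.sin(yaw)]); y=np.array([-x[1],x[0]])
        # half-width along y: use observed v to find y -> solve by projecting 2 pts
        o=P(u,v); z=.119+rad*np.cos(a); b=np.array([hx,hy])+x*rad*np.sin(a)
        A=np.array(proj(p,[*(b-y*.02),z])); B=np.array(proj(p,[*(b+y*.02),z])); t=B-A; t/=np.linalg.norm(t)
        e=o-A; r.append(e[0]*t[1]-e[1]*t[0])
    return np.array(r+[ (hx*np.sin(1e-9)+ (np.array([hx,hy])-[.5376,.141])@[.289,.957])*1000*.1,0])
for rad in (.027,.028):
    s=least_squares(lambda q:F(np.append(q,0),rad),[.538,.141,-.29],x_scale=[.001,.001,.01]); hx,hy,yaw=s.x
    print(rad,s.x,np.degrees(yaw),s.fun.round(2))
    x=np.array([np.cos(yaw),np.sin(yaw)]); y=np.array([-x[1],x[0]])
    for off in (0,):
        o=P(273.5,430)
        def g(a):
            L=[]
            for sgn in(1,-1): pass
            b=np.array([hx,hy])+x*.065*np.sin(a); z=.119+.065*np.cos(a)
            A=np.array(proj(p,[*(b-y*.02),z])); B=np.array(proj(p,[*(b+y*.02),z])); t=(B-A)/np.linalg.norm(B-A); e=o-A
            return [e[0]*t[1]-e[1]*t[0]]
        print('lever',least_squares(lambda a:g(a[0]),[-.4]).x)
E
```

```text
0.027 [ 0.53731295  0.14108668 -0.27862543] -15.96406111178215 [ 0.87  0.83  0.29  0.37 -0.59 -0.53 -0.65 -0.6   0.    0.  ]
lever [-0.41802808]
0.028 [ 0.53717498  0.14112835 -0.27944915] -16.011256640277338 [ 0.35  0.29  0.13  0.19 -0.39 -0.35 -0.12 -0.09  0.    0.  ]
lever [-0.41563114]
```

```bash
python3 - <<'E'
from h import *
go([0.587,0.314,0.31],74)
p=camera('side'); W=cloud(p)
m=(abs(W[...,2]-.046)<.006)&(np.hypot(W[...,0]-.561,W[...,1]+.138)<.09)
r=cv2.minAreaRect((W[m][:,:2]*1000).astype(np.float32)); print(r,m.sum())
p=camera('scene'); W=cloud(p)
m=(abs(W[...,2]-.046)<.006)&(np.hypot(W[...,0]-.561,W[...,1]+.138)<.09)
r=cv2.minAreaRect((W[m][:,:2]*1000).astype(np.float32)); print(r,m.sum())
E
```

```text
pos [0.5064 0.1496 0.3107] tooly [ 0.956 -0.293 -0.003] toolz [-0.293 -0.956  0.002] x [-0.003 -0.001 -1.   ] clock 8.5833 j6 [ 0.29  0.28  0.27  1.56 -0.    2.16]
shift mm [   0.3   28.9 -180.8] turn [1.553e+00 3.000e-03 1.000e-03]
((560.2006225585938, -136.1837615966797), (85.26432800292969, 120.14547729492188), 80.22420501708984) 458
((561.8140869140625, -139.17266845703125), (84.69050598144531, 111.62660217285156), 79.97160339355469) 440
```

>>> play_rows:
  plan:
    - [0,5.8,-36.2,0,0,0,1]
    - [0,5.8,-36.2,0,0,0,1]
    - [0,5.8,-36.2,0,0,0,1]
    - [0,5.8,-36.2,0,0,0,1]
    - [0,5.7,-36,0,0,0,1]
    - [0,0,0,-0.12,0,0,1]
    - [0,0,0,-0.12,0,0,1]
    - [0,0,0,-0.12,0,0,1]
    - [0,0,0,-0.12,0,0,1]
    - [0,0,0,-0.12,0,0,1]
    - [0,0,0,-0.12,0,0,1]
    - [0,0,0,-0.12,0,0,1]
    - [0,0,0,-0.12,0,0,1]
    - [0,0,0,-0.12,0,0,1]
    - [0,0,0,-0.12,0,0,1]
    - [0,0,0,-0.12,0,0,1]
    - [0,0,0,-0.12,0,0,1]
    - [0,0,0,-0.12,0,0,1]
    - [0,0,0,-0.03,0,0,1]
    - [0,0,0,0,0,0,1]

```text
clock: 10.35
eef_pos: [0.5874, 0.3142, 0.3116]
tool_rot: [0.098, 0.701, -0.098, 0.7]
ft_force: [0.2, -0.4, -0.5]
grip_width: 0.0
```

```bash
python3 - <<'E'
from h import *
go([0.587,0.314,0.31],74)
p=camera('wrist'); save(p,'w3.png'); W=cloud(p)
for t in ['battery','bay_mouth']:
    for r in pinpoint(t,p)[:3]: print(t,np.round(r['centre'],4),round(r['confidence'],2),np.round(proj(p,r['centre'])))
m=(W[...,2]>.1178)&(W[...,2]<.13)&(np.hypot(W[...,0]-.587,W[...,1]-.314)<.045)
r=cv2.minAreaRect((W[m][:,:2]*1000).astype(np.float32)); print(r,m.sum(),np.percentile(W[m][:,2],[50,95]))
E
```

```text
pos [0.5874 0.3142 0.3116] tooly [ 0.274  0.962 -0.001] toolz [ 0.962 -0.274 -0.001] x [-0.001 -0.001 -1.   ] clock 10.35 j6 [ 0.49  0.61  0.77  1.73 -0.    0.77]
shift mm [ 1.6 -0.3 -0.3] turn [ 0.002 -0.001  0.001]
battery [4.275e-01 4.030e-01 3.000e-04] 0.7 [313.  14.]
battery [0.5929 0.3101 0.0557] 0.59 [275. 181.]
((585.87353515625, 302.66015625), (61.84331512451172, 74.03815460205078), 73.18588256835938) 1326 [0.12009168 0.1215782 ]
```

View pics/w3.png

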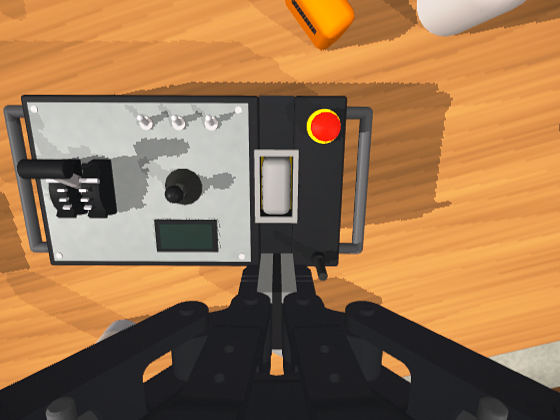

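```bash
python3 - <<'E'
from h import *
p=camera('wrist'); f=p['frame']; W=cloud(p)
print(W[186,275],W[186,257],W[152,276])
hsv=cv2.cvtColor(f,cv2.COLOR_RGB2HSV)
g=((hsv[...,2]>120)&(hsv[...,1]<40)).astype(np.uint8); sub=np.zeros_like(g); sub[140:232,246:306]=g[140:232,246:306]
n,l,s,c=cv2.connectedComponentsWithStats(sub); print(s[1:],c[1:])
R_=[np.array((deproj_:=None) or 0)]
def at(u,v,z):
    a=deproj(p,u,v,.1);b=deproj(p,u,v,.4); t=(z-a[2])/(b[2]-a[2]); return a+t*(b-a)
for u,v,z in [(275.5,186,.12),(276,186,.117)]: print(at(u,v,z).round(4))
for k in range(1,n):
    if s[k,4]>100: print(s[k],at(s[k,0]+s[k,2]/2-.5,s[k,1]+s[k,3]/2-.5,.118).round(4))
E
```

```text
[0.58597934 0.31289219 0.12031854] [0.58174765 0.29597832 0.117434  ] [0.55552324 0.3226061  0.11662328]
[[ 246  140    4   92  325]
 [ 254  150   45   73 1166]
 [ 262  160   27   54 1409]] [[247.30153846 188.71384615]
 [275.33018868 184.7109777 ]
 [275.1192335  186.21433641]]
[0.5862 0.3133 0.12  ]
[0.5869 0.3136 0.117 ]
[246 140   4  92 325] [0.5787 0.2874 0.118 ]
[ 254  150   45   73 1166] [0.5867 0.3137 0.118 ]
[ 262  160   27   54 1409] [0.5869 0.3126 0.118 ]
```

>>> play_rows:
  plan:
    - [30,-1.1,0,0,0,0,1]
    - [40,0,0,0,0,0,1]
    - [40,0,0,0,0,0,1]
    - [40,0,0,0,0,0,1]
    - [25,0,0,0,0,0,1]
    - [10,0,0,0,0,0,1]
    - [4,0,0,0,0,0,1]
    - [1,0,0,0,0,0,1]
    - [1,0,0,0,0,0,1]
    - [0,0,0,0,0,0,1]

```text
clock: 11.38
eef_pos: [0.5886, 0.314, 0.1238]
tool_rot: [0.099, 0.699, -0.097, 0.702]
ft_force: [1.1, -0.6, -0.0]
grip_width: 0.0001
```

>>> play_rows:
  plan:
    - [1,0,0,0,0,0,1]
    - [1,0,0,0,0,0,1]
    - [0,0,0,0,0,0,1]

```text
clock: 11.63
eef_pos: [0.5879, 0.3136, 0.1205]
tool_rot: [0.098, 0.7, -0.097, 0.701]
ft_force: [0.1, 0.9, 2.2]
grip_width: 0.0001
```

>>> play_rows:
  plan:
    - [1,0,0,0,0,0,1]
    - [1,0,0,0,0,0,1]
    - [1,0,0,0,0,0,1]
    - [0,0,0,0,0,0,1]

```text
clock: 11.97
eef_pos: [0.5879, 0.3136, 0.1176]
tool_rot: [0.098, 0.7, -0.097, 0.701]
ft_force: [-0.2, 0.2, 5.1]
grip_width: -0.0003
```

>>> play_rows:
  plan:
    - [0.7,0,0,0,0,0,1]
    - [0,0,0,0,0,0,1]

```text
clock: 12.13
eef_pos: [0.5879, 0.3136, 0.1168]
tool_rot: [0.098, 0.7, -0.097, 0.701]
ft_force: [-0.2, -0.1, 5.4]
grip_width: -0.0003
```

>>> play_rows:
  plan:
    - [0.5,0,0,0,0,0,1]
    - [0,0,0,0,0,0,1]

```text
clock: 12.3
eef_pos: [0.5879, 0.3136, 0.1163]
tool_rot: [0.098, 0.7, -0.097, 0.701]
ft_force: [0.7, -0.3, 4.9]
grip_width: 0.0001
```

>>> play_rows:
  plan:
    - [0.5,0,0,0,0,0,1]
    - [0,0,0,0,0,0,1]

```text
clock: 12.47
eef_pos: [0.5879, 0.3136, 0.1159]
tool_rot: [0.098, 0.7, -0.097, 0.701]
ft_force: [0.6, 0.3, 6.2]
grip_width: -0.0002
```

>>> play_rows:
  plan:
    - [-2,0,0,0,0,0,1]
    - [-3,0,0,0,0,0,1]
    - [-3,0,0,0,0,0,1]
    - [-2,0,0,0,0,0,1]
    - [0,0,0,0,0,0,1]

```text
clock: 12.88
eef_pos: [0.5877, 0.3135, 0.1257]
tool_rot: [0.098, 0.7, -0.098, 0.701]
ft_force: [0.8, -0.1, 4.3]
grip_width: -0.0001
```

>>> play_rows:
  plan:
    - [-5,0,0,0,0,0,1]
    - [-10,0,0,0,0,0,1]
    - [-20,0,0,0,0,0,-0.3]
    - [-40,0,0,0,0,0,-0.3]
    - [-40,0,0,0,0,0,-0.3]
    - [-40,0,0,0,0,0,-0.3]
    - [-20,0,0,0,0,0,-0.3]
    - [0,0,0,0,0,0,-0.3]
    - [0,0,0,0,0,0,-0.3]

```text
clock: 13.63
eef_pos: [0.5873, 0.3134, 0.3013]
tool_rot: [0.098, 0.7, -0.097, 0.701]
ft_force: [0.6, -0.2, -0.5]
grip_width: 0.0552
```

```bash
python3 - <<'E'
from h import *
p=camera('wrist'); save(p,'w4.png'); W=cloud(p)
m=(W[...,2]>.134)&(W[...,2]<.15)&(np.hypot(W[...,0]-.587,W[...,1]-.314)<.035)
r=cv2.minAreaRect((W[m][:,:2]*1000).astype(np.float32)); print(r,m.sum(),np.percentile(W[m][:,2],[5,50,95]))
m&=W[...,2]>.1385; print(cv2.minAreaRect((W[m][:,:2]*1000).astype(np.float32)))
go([.5867,.3132,.12],74)
E
```

```text
((587.7138061523438, 313.2704772949219), (27.461729049682617, 55.105045318603516), 73.43941497802734) 1767 [0.13535019 0.13927239 0.14083657]
((587.9031982421875, 313.14312744140625), (23.446413040161133, 51.5402717590332), 73.49535369873047)
pos [0.5867 0.3131 0.2991] tooly [ 0.274  0.962 -0.001] toolz [ 0.962 -0.274 -0.001] x [-0.001 -0.001 -1.   ] clock 13.6833 j6 [0.49 0.6  0.72 1.7  0.   0.77]
shift mm [179.1   0.3   0.2] turn [ 0.002 -0.001  0.001]
```

View pics/w4.png

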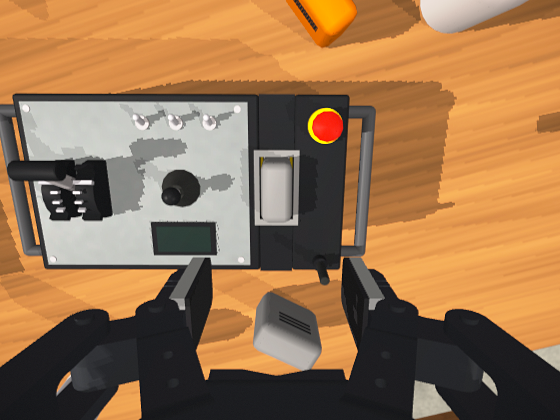

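>>> play_rows:
  plan:
    - [20,0,1,0,0,0,-0.3]
    - [40,0,0,0,0,0,-0.3]
    - [40,0,0,0,0,0,-0.3]
    - [30,0,0,0,0,0,-0.3]
    - [20,0,0,0,0,0,-0.3]
    - [15,0,0,0,0,0,-0.3]
    - [10,0,0,0,0,0,-0.3]
    - [5,0,0,0,0,0,0]
    - [0,0,0,0,0,0,0.2]
    - [0,0,0,0,0,0,0.2]
    - [0,0,0,0,0,0,0.2]

```text
clock: 14.6
eef_pos: [0.5888, 0.3133, 0.1209]
tool_rot: [0.098, 0.7, -0.097, 0.701]
ft_force: [-0.3, -0.4, 0.5]
grip_width: 0.0344
```

Free of contact. Lower 1.5 mm more and close.

>>> play_rows:
  plan:
    - [1.5,0,0,0,0,0,0.25]
    - [0,0,0,0,0,0,0.3]
    - [0,0,0,0,0,0,0.4]
    - [0,0,0,0,0,0,0.6]
    - [0,0,0,0,0,0,1]
    - [0,0,0,0,0,0,1]
    - [0,0,0,0,0,0,1]
    - [0,0,0,0,0,0,1]

```text
clock: 15.27
eef_pos: [0.5885, 0.3132, 0.1185]
tool_rot: [0.098, 0.7, -0.098, 0.701]
ft_force: [0.5, 0.7, 2.9]
grip_width: 0.0267
```

>>> play_rows:
  plan:
    - [-3,0,0,0,0,0,1]
    - [-5,0,0,0,0,0,1]
    - [-8,0,0,0,0,0,1]
    - [-10,0,0,0,0,0,1]
    - [-12,0,0,0,0,0,1]
    - [-12,0,0,0,0,0,1]
    - [-15,0,0,0,0,0,1]
    - [-20,0,0,0,0,0,1]
    - [-25,0,0,0,0,0,1]
    - [-30,0,0,0,0,0,1]
    - [-30,0,0,0,0,0,1]
    - [0,0,0,0,0,0,1]

```text
clock: 16.27
eef_pos: [0.5899, 0.3139, 0.297]
tool_rot: [0.101, 0.697, -0.095, 0.704]
ft_force: [0.2, -0.2, -0.4]
grip_width: 0.0265
```

```bash
cat > chk.py <<'E'
from h import *
go([.561,-.138,.29],80)
o=get_obs(); print(o['grip_width'])
e=o['eef_pos']; q=R.from_quat(o['tool_rot']).as_matrix()
ims=[]
for n,(a,b) in {'scene':(130,100),'side':(130,100)}.items():
    p=camera(n); W=cloud(p); u,v=map(int,proj(p,e-[0,0,.02]))
    u=min(max(u,66),493);v=min(max(v,76),343)
    ims.append(cv2.resize(p['frame'][v-75:v+75,u-65:u+65],(390,450),interpolation=2))
    m=(W[...,2]>e[2]-.06)&(W[...,2]<e[2]+.02)&(np.hypot(W[...,0]-e[0],W[...,1]-e[1])<.05)&(p['depth']>0)
    L=(W[m]-e)@q; 
    if len(L): print(n,m.sum(),'tool x max pct',np.percentile(L[:,0],[50,95,99,100]).round(4))
cv2.imwrite('pics/c%d.png'%int(o['clock']*10),np.hstack(ims)[:,:,::-1])
E
python3 chk.py; ls pics
```

```text
pos [0.5899 0.3139 0.297 ] tooly [0.274 0.962 0.009] toolz [ 0.962 -0.274  0.009] x [ 0.011  0.006 -1.   ] clock 16.2667 j6 [0.49 0.59 0.7  1.67 0.   0.77]
shift mm [   3.9 -442.6   96.1] turn [-0.103  0.01  -0.009]
0.02648120630433114
scene 279 tool x max pct [-0.0008  0.0318  0.0363  0.0395]
side 441 tool x max pct [-0.0043  0.0359  0.0389  0.0464]
a.png
b.png
c162.png
scene0.png
side0.png
w1.png
w1b.png
w2b.png
w3.png
w4.png
```

>>> play_rows:
  plan:
    - [0,-15,3,0,0,0,1]
    - [0,-25,5,0,0,0,1]
    - [0,-35,8,0,0,0,1]
    - [0,-35,8,0,0,0,1]
    - [0,-35,8,0,0,0,1]
    - [0,-35,8,0,0,0,1]
    - [0,-35,8,0,0,0,1]
    - [0,-35,8,0,0,0,1]
    - [0,-35,8,0,0,0,1]
    - [0,-35,8,0,0,0,1]
    - [0,-35,8,0,0,0,1]
    - [0,-35,8,0,0,0,1]
    - [0,-25,5,0,0,0,1]
    - [0,-15,3,0,0,0,1]
    - [0,-8,0,-0.05,0,0,1]
    - [0,-4,0,-0.053,0,0,1]
    - [0,0,0,0,0,0,1]
    - [0,0,0,0,0,0,1]
    - [0,0,0,0,0,0,1]

```text
clock: 17.95
eef_pos: [0.559, -0.138, 0.2873]
tool_rot: [0.062, 0.705, -0.062, 0.704]
ft_force: [-0.8, -0.1, -1.1]
grip_width: 0.0263
```

```bash
python3 chk.py; python3 - <<'E'
from h import *
p=camera('wrist'); save(p,'w5.png'); W=cloud(p)
for r in pinpoint('charger',p)[:2]: print(np.round(r['centre'],4),r['confidence'],proj(p,r['centre']))
m=(abs(W[...,2]-.046)<.005)&(np.hypot(W[...,0]-.561,W[...,1]+.138)<.09)
print(cv2.minAreaRect((W[m][:,:2]*1000).astype(np.float32)),m.sum())
e=get_obs()['eef_pos']
b=(W[...,2]<e[2]-.002)&(W[...,2]>e[2]-.06)&(np.hypot(W[...,0]-e[0],W[...,1]-e[1])<.05)
if b.sum(): print('bat',b.sum(),W[b].min(0),W[b].max(0),e, np.argwhere(b).min(0),np.argwhere(b).max(0))
E
```

```text
pos [ 0.559  -0.138   0.2873] tooly [0.175 0.985 0.   ] toolz [ 0.985 -0.175 -0.002] x [-0.002  0.001 -1.   ] clock 17.95 j6 [-0.24  0.38  0.35  1.54  0.   -0.07]
shift mm [-2.7  0.3  2. ] turn [-0.001 -0.002 -0.   ]
0.026289293783586385
scene 241 tool x max pct [0.0077 0.033  0.0366 0.0381]
side 312 tool x max pct [0.0081 0.0335 0.038  0.0396]
[ 0.5622 -0.1397  0.0047] 0.62 (np.float64(275.36267535095175), np.float64(174.55175815988747))
((560.5299682617188, -139.0778350830078), (80.0913314819336, 109.9291000366211), 80.56159973144531) 4053
bat 893 [ 0.5297499  -0.14779916  0.2525035 ] [ 0.54020173 -0.12047003  0.28599026] [ 0.55943428 -0.13787392  0.28799648] [195 245] [224 308]
```

View pics/w5.png

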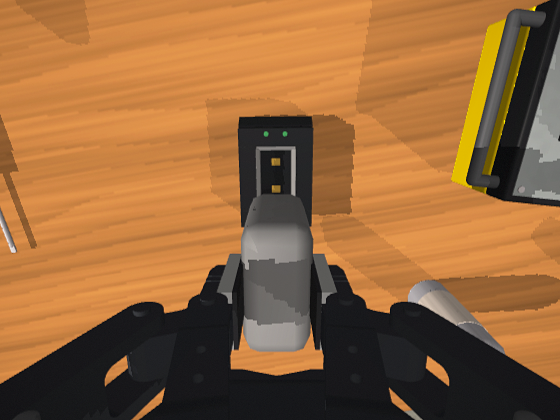

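>>> play_rows:
  plan:
    - [0,0,20,0,0,0,1]
    - [0,0,25,0,0,0,1]
    - [0,0,15,0,0,0,1]
    - [0,0,0,0,0,0,1]
    - [0,0,0,0,0,0,1]

```text
clock: 18.57
eef_pos: [0.6186, -0.1485, 0.2871]
tool_rot: [0.062, 0.705, -0.061, 0.704]
ft_force: [-0.4, 0.2, -1.1]
grip_width: 0.0265
```

```bash
python3 - <<'E'
from h import *
o=get_obs(); e=o['eef_pos']; M=R.from_quat(o['tool_rot']).as_matrix()
p=camera('wrist'); W=cloud(p)
for r in pinpoint('charger',p)[:2]: print(np.round(r['centre'],4),r['confidence'],proj(p,r['centre']))
near=np.hypot(W[...,0]-.561,W[...,1]+.138)<.09
m=(abs(W[...,2]-.046)<.005)&near
print('box',cv2.minAreaRect((W[m][:,:2]*1000).astype(np.float32)),m.sum(),np.median(W[m][:,2]))
m=(W[...,2]<.038)&(W[...,2]>.012)&(np.hypot(W[...,0]-.561,W[...,1]+.138)<.045)
print('well',cv2.minAreaRect((W[m][:,:2]*1000).astype(np.float32)),m.sum(),np.median(W[m][:,2]))
L=(W-e)@M
b=(L[...,0]>.008)&(L[...,0]<.045)&(np.linalg.norm(L[...,1:],axis=-1)<.05)&(p['depth']>0)
Q=L[b]; print('bat tool x,y,z pct',np.percentile(Q,[1,50,99],axis=0).round(4),b.sum(),e.round(4))
u,v=map(int,proj(p,[.561,-.138,.046])); v0=max(v-60,0); print(u-80,v0)
cv2.imwrite('pics/w6.png',cv2.resize(p['frame'][v0:v0+120,u-80:u+80],(800,600),interpolation=2)[:,:,::-1])
E
```

```text
[ 0.5609 -0.1419  0.    ] 0.68 (np.float64(273.5418055030203), np.float64(122.57356534348665))
box ((560.771728515625, -139.1881866455078), (80.18108367919922, 110.39773559570312), 80.46031188964844) 6166 0.045877975074485544
well ((560.767822265625, -139.1668243408203), (35.13338851928711, 63.34913635253906), 80.4488296508789) 1995 0.020145033605954987
bat tool x,y,z pct [[ 0.0082 -0.0134 -0.0288]
 [ 0.0197 -0.0004 -0.0283]
 [ 0.034   0.013  -0.0224]] 671 [ 0.6186 -0.1485  0.2871]
196 63
```

View pics/w6.png

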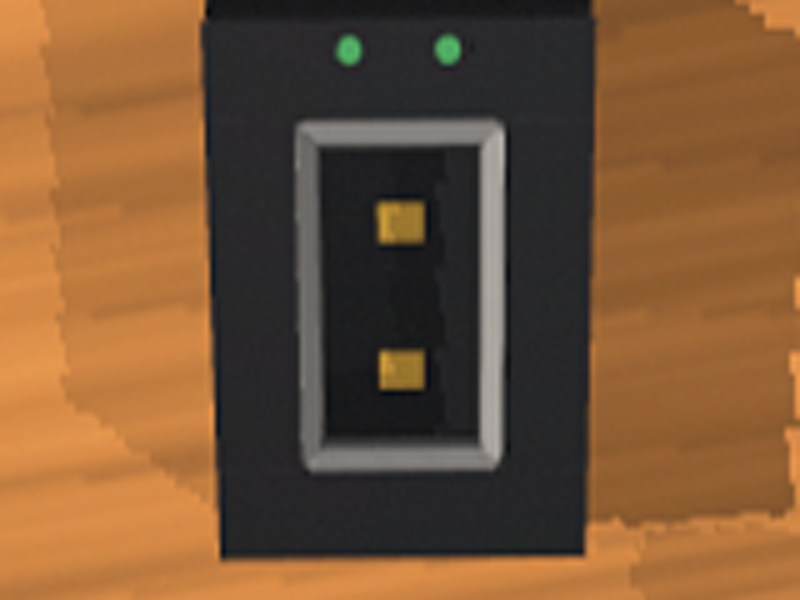

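>>> play_rows:
  plan:
    - [0,-0.7,-20,-0.008,0,0,1]
    - [0,0,-25,0,0,0,1]
    - [0,0,-13.3,0,0,0,1]
    - [30,0,0,0,0,0,1]
    - [40,0,0,0,0,0,1]
    - [40,0,0,0,0,0,1]
    - [40,0,0,0,0,0,1]
    - [25,0,0,0,0,0,1]
    - [10,0,0,0,0,0,1]
    - [0,0,0,0,0,0,1]
    - [0,0,0,0,0,0,1]

```text
clock: 19.58
eef_pos: [0.5612, -0.1399, 0.1045]
tool_rot: [0.059, 0.704, -0.059, 0.705]
ft_force: [0.1, 0.2, -1.3]
grip_width: 0.026
```

```bash
python3 - <<'E'
from h import *
go([.5611,-.139,.0605],80.45)
E
```

```text
pos [ 0.5612 -0.1399  0.1045] tooly [ 0.166  0.986 -0.   ] toolz [ 0.986 -0.166  0.001] x [ 0.001 -0.    -1.   ] clock 19.5833 j6 [-0.24  0.47  0.    1.1   0.   -0.08]
shift mm [44.   0.8 -0.3] turn [-0.     0.001  0.   ]
```

>>> play_rows:
  plan:
    - [5,0.7,-0.3,0,0,0,1]
    - [8,0,0,0,0,0,1]
    - [8,0,0,0,0,0,1]
    - [5,0,0,0,0,0,1]
    - [5,0,0,0,0,0,1]
    - [5,0,0,0,0,0,1]
    - [3,0,0,0,0,0,1]
    - [0,0,0,0,0,0,1]

```text
clock: 20.25
eef_pos: [0.56, -0.1389, 0.063]
tool_rot: [0.059, 0.705, -0.059, 0.704]
ft_force: [-0.7, -0.3, -1.7]
grip_width: 0.0265
```

>>> play_rows:
  plan:
    - [1,0,0,0,0,0,1]
    - [1,0,0,0,0,0,1]
    - [0.5,0,0,0,0,0,1]
    - [0,0,0,0,0,0,1]

```text
clock: 20.58
eef_pos: [0.5608, -0.1391, 0.0617]
tool_rot: [0.059, 0.705, -0.059, 0.705]
ft_force: [0.3, 0.1, -1.5]
grip_width: 0.0267
```

>>> play_rows:
  plan:
    - [0.7,0,0,0,0,0,1]
    - [0,0,0,0,0,0,1]

```text
clock: 20.75
eef_pos: [0.5609, -0.1391, 0.0614]
tool_rot: [0.059, 0.704, -0.059, 0.705]
ft_force: [-1.4, 0.1, 0.4]
grip_width: 0.0265
```

>>> play_rows:
  plan:
    - [0.7,0,0,0,0,0,1]
    - [0,0,0,0,0,0,1]

```text
clock: 20.92
eef_pos: [0.5609, -0.1391, 0.0613]
tool_rot: [0.059, 0.704, -0.059, 0.705]
ft_force: [-1.8, -0.2, 5.2]
grip_width: 0.0267
```

>>> play_rows:
  plan:
    - [0.7,0,0,0,0,0,1]
    - [0,0,0,0,0,0,1]

```text
clock: 21.08
eef_pos: [0.5609, -0.1391, 0.0613]
tool_rot: [0.059, 0.704, -0.059, 0.705]
ft_force: [-2.6, 0.1, 9.0]
grip_width: 0.0263
```

On the bottom (contact at the expected height). Ease off, open gently, rise.

>>> play_rows:
  plan:
    - [-1,0,0,0,0,0,0.3]
    - [0,0,0,0,0,0,0.2]
    - [0,0,0,0,0,0,0]
    - [0,0,0,0,0,0,-0.2]
    - [0,0,0,0,0,0,-0.3]
    - [0,0,0,0,0,0,-0.3]
    - [-8,0,0,0,0,0,-0.3]
    - [-20,0,0,0,0,0,-0.3]
    - [-40,0,0,0,0,0,-0.3]
    - [-40,0,0,0,0,0,-0.3]
    - [-40,0,0,0,0,0,-0.3]
    - [-40,0,0,0,0,0,-0.3]
    - [0,0,30,0,0,0,-0.3]
    - [0,0,30,0,0,0,-0.3]
    - [0,0,0,0,0,0,-0.3]
    - [0,0,0,0,0,0,-0.3]

```text
clock: 22.42
eef_pos: [0.6204, -0.149, 0.2472]
tool_rot: [0.059, 0.705, -0.059, 0.704]
ft_force: [0.9, 0.3, 0.0]
grip_width: 0.0556
```

```bash
python3 - <<'E'
from h import *
p=camera('wrist'); W=cloud(p)
m=(W[...,2]>.055)&(W[...,2]<.11)&(np.hypot(W[...,0]-.561,W[...,1]+.139)<.045)
print('bat',cv2.minAreaRect((W[m][:,:2]*1000).astype(np.float32)),np.percentile(W[m][:,2],[50,90,99]))
a=p['frame']; s=camera('scene'); print(get_obs()['eef_pos'])
for t in ['throttle_grip','throttle_hinge','aerosol','spray_bottle','screwdriver','battery']:
    for r in pinpoint(t,s)[:3]: print(t,np.round(r['centre'],3),round(r['confidence'],2))
b=cv2.resize(s['frame'][100:350,150:500],(588,420),interpolation=2)
cv2.imwrite('pics/f.png',cv2.resize(np.hstack([a[:, 80:480],b]),(800,340))[:,:,::-1])
E
```

```text
bat ((560.4735717773438, -139.73582458496094), (28.220117568969727, 55.26071548461914), 81.13053131103516) [0.08123343 0.08255893 0.0834679 ]
[ 0.61902769 -0.14881294  0.2481098 ]
throttle_grip [0.516 0.146 0.178] 0.65
throttle_hinge [0.533 0.142 0.122] 0.69
throttle_hinge [0.589 0.315 0.114] 0.25
throttle_hinge [ 0.562 -0.135  0.003] 0.18
aerosol [ 0.764  0.034 -0.002] 0.69
spray_bottle [0.456 0.556 0.004] 0.93
spray_bottle [0.532 0.144 0.12 ] 0.2
battery [ 0.785  0.272 -0.   ] 0.62
battery [ 0.433  0.404 -0.002] 0.61
battery [0.457 0.556 0.005] 0.48
```

View pics/f.png

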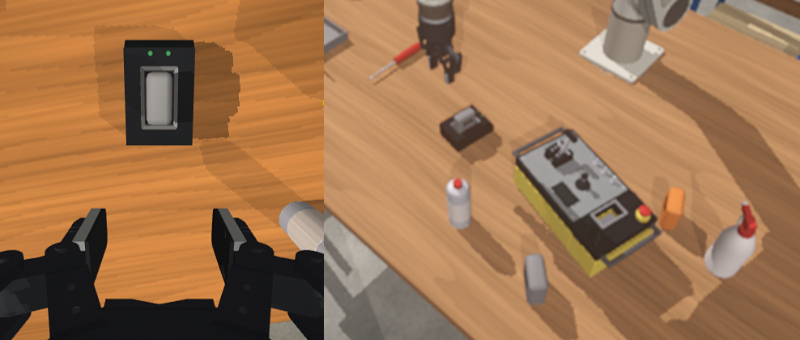

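```bash
python3 -c "
from workcell import *
print(job_done())"
```

```text
the job is handed in; nothing more can be done
None
```

The throttle lever is at the idle mark and the battery is seated upright in the desk charger. I handed the job in at about 22.5 s on the robot clock, against the 64 s limit.

**What I did, in order:**
1. I pushed the lever back to idle.
2. I pressed the battery about 4 mm at about 6 N. It popped up to 25 mm above the deck.
3. I lifted it out, lowered it into the charger's well until it touched the bottom, let go and backed away.

**Last checks:**
- **Lever:** a fit to the drum ribs right after the lever was set gave -0.416 rad. The gripper position while it was squeezed gave about -0.385. The target is -0.40, so the two readings bracket it but differ by about 0.03. The later scene view shows no sign that it moved.
- **Battery:** its top is 82 mm above the bench, as expected when it stands on the well bottom. It is centred within about 1 mm and turned about 0.7° from the well's long axis.
- **Bystanders:** the aerosol, spray bottle and the two look-alike batteries measured within about 6 mm of their start positions, which is close to the networks' 4 mm error. The network did not report the screwdriver in the last picture. It is visible there beside the gripper, and nothing went near it.

**One slip:** on the first squeeze of the lever, a fingertip jammed lightly against the stem, with about 11 N on the wrist. I opened the fingers, raised the tool and squeezed again without trouble.

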